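# Fit the relay modules in a harness fuse box

## Robot

A 6-joint arm with a two-finger parallel gripper is mounted at the origin on the work surface. World frame = base frame: x ahead of the robot, y to its left, z up, the work surface at z = 0. Lengths are in mm, angles in rad, forces in N, time in s.
With the tool pointing down it reaches from about 275 to 825 mm from the base axis. Payload 4.9 kg.
Tool frame: the origin (TCP) lies on the centre line of the jaws, within the pads' length; the fingertips stand 19 mm ahead of it and the grasp point (between the pads) is the TCP; z points along the fingers, y is the line along which they close (so a half turn about z gives the same grasp; the last joint's range is limited). The gripper opens to 85 mm and grips with 20 to 120 N. Pads are 22 mm wide; open, the fingers measure 114 mm over their backs; the gripper's body (76 mm by 85 mm) begins 54 mm behind the grasp point. The pads swing forward as they close: fully open they stand 13 mm farther back than shut.
Start: joints at [1.167, 0.326, -0.193, 1.052, 0, 1.437], TCP at [146.59, 530.123, 250.281] pointing down, gripper open.
Joint ranges: [-2.65, 2.65], [-0.97, 1.79], [-1.3, 1.35], [-1.93, 2.1], [-1.47, 1.37], [-3.14, 3.14]. Speed limits (rad/s): [2.57, 2.57, 3.14, 3.14, 3.14, 3.14].

## Interface

Orientations are given as a unit quaternion [x, y, z, w].
In Python, from workcell import manip, cams gives the robot as it stands. The module is installed in compiled form; this text tells all that it offers.
- The arm moves only by the tool jog_arm, never from a script. Its argument "motion" is a list that holds one entry, the list of rows, each a list of 4 numbers: the shift along the tool's x, y, z in units of 50 mm (1.0 is 50 mm), then the turn about the tool's z in units of 5 degrees (1.0 is 5 degrees). A call has 1 to 20 rows; each row shifts and turns the commanded pose from where the row before left it, along the tool's axes as they then stand; what a row does not reach is not made up. A row lasts 1/8 s, in which the tool goes at most 62.5 mm and 10.7 degrees, less where a joint would pass 70% of its speed; a pose out of reach is approached as far as the arm can. A call is refused whole if a number of a shift passes 1 or a number of a turn 1, either way. A call with a gripper value outside its range is refused whole. "grip" is the opening, from 0 (shut) to 1 (fully open), set as the call begins (left out, the last holds). The fingers move at their own pace and stop on an object; the grip force is fixed at half the most. Time passes only in rows, so rows that do not move let the fingers close. It gives the time, the measured TCP pose, the force, the opening and the grip force at its end, in the units of the state.
- manip.sense(): the state, without advancing time (a new reading comes with each control period).
- cams.capture(name): name is "side" or "top" or "wrist"; returns a dict with "frame" (384x512x3 uint8, blue, green, red), "depth" (384x512 float32, mm along the optical axis (not along the pixel's ray), 0 where there is no reading), "K" (3x3 intrinsics, pixels), "origin" and "attitude" of the camera in the world. Camera axes: x right, y up, looking along -z (the intrinsics and any distortion apply to the point x, -y, -z); pixel columns grow to the right and rows downward; lengths in mm; the calibration is good to about 2 mm. The wrist camera is an equidistant fisheye: a pixel r from the principal point sees the ray r / f radians off the axis. A picture is of the moment at which its call begins.
- manip.job_done(): hands the job in; it is judged then, once.
The state is a dict: "time_s": time; "joints": joint angles; "qvel": joint speeds; "joint_torque": joint torques, N m; "eef_pos": TCP position; "tool_rot": TCP orientation; "ft_force": force on the tool from outside, world axes, zero at the start; "ft_torque": the same for the moment, N m; "grip_width": opening from 0.0 (shut) to 1.0 (fully open); "grip_force": force on a finger pad.
Only numpy, scipy, OpenCV 4.12 (cv2) and the standard library are available. Lean on these libraries where they do the work, as an engineer would, in place of code of your own. Each camera call takes 0.05 s, during which the arm holds its last target. There are 200 camera calls.

## Task

Lift the fuse box's lid until it stands upright or leans back a little, and let go of it to see that its hinge holds it there. Then put every relay module on the bench into a bay of the box, snap each fully home by pressing straight down on it with the press block (not with the fingers or the lid), stand the press block back on its rubber mat, and only then shut the lid completely. Leave the tin, tape, screwdriver and pen on the bench where they are.

Things in the scene. Friction and masses are not known exactly. Their poses are not given: they have to be found in the camera images.
- fusebox: black fuse and relay box fixed to the bench, 160 x 250 mm, deck 34 mm high, with three rectangular bays in a row along its y. Origin: on the bench under the centre of the row of bays; x points away from the robot towards the hinge side, z up. Bay floor 12 mm above the bench
- bay0 (a point): centre of the mouth of bay 0, at deck level (34 mm above the bench), y = -72 mm in the box's frame. Mouth 63 mm (box x) x 44 mm (box y), 22 mm deep; sprung latches at both short ends hold a module laid in it proud, underside about 24 mm above the bench; pushed down with about 13 N it snaps onto the floor, underside 12 mm and top 64 mm above the bench, lower body flush with the deck
- bay1 (a point): centre of the mouth of bay 1, at deck level (34 mm above the bench), y = 0 mm in the box's frame. Mouth 63 mm (box x) x 44 mm (box y), 22 mm deep; sprung latches at both short ends hold a module laid in it proud, underside about 24 mm above the bench; pushed down with about 13 N it snaps onto the floor, underside 12 mm and top 64 mm above the bench, lower body flush with the deck
- bay2 (a point): centre of the mouth of bay 2, at deck level (34 mm above the bench), y = 72 mm in the box's frame. Mouth 63 mm (box x) x 44 mm (box y), 22 mm deep; sprung latches at both short ends hold a module laid in it proud, underside about 24 mm above the bench; pushed down with about 13 N it snaps onto the floor, underside 12 mm and top 64 mm above the bench, lower body flush with the deck
- lid (a joint): angle of the grey lid about its hinge, rad: 0 shut, 1.57 upright, 1.9 far stop; starts shut or slightly ajar. Stiff friction hinge (0.5 N m, 3 to 4 N at the tab): stays where it is left. The lid is a hood 165 x 250 mm, 39 mm deep, over the deck; shut, it leaves 37 mm above the deck, so not over a proud module
- lid_tab (a point): grip point on the lid's pull tab, a black tongue 50 mm long, 30 mm wide (along the hinge line), 10 mm thick, sticking out of the middle of the lid's free edge; the point is 33 mm out from that edge. Shut: 66 mm above the bench, on the robot's side. Its x points back to the hinge along the lid, y along the hinge line. Pinched across the 30 mm, it turns between the pads as the lid swings
- lid_hinge (a point): middle of the lid's hinge line, which runs along the box's y, 36 mm above the bench at the box's far edge, 85 mm from the row of bays. With the lid shut the tab's grip point is 198 mm towards the robot from here and 30 mm higher
- relay_a: grey relay module (may be absent), 80 g, starts upright: lower body 54 x 36 x 22 mm (x, y, z), 60 mm long over the rounded snap beads low on its short ends; on it a grip block 40 x 26 x 30 mm; 52 mm high in all. Origin: centre of the underside; x lengthwise, y across (grip the block across its 26 mm), z up. Goes in a bay either way round, long side along the box's x
- relay_b: grey relay module (may be absent), 80 g, starts upright: lower body 54 x 36 x 22 mm (x, y, z), 60 mm long over the rounded snap beads low on its short ends; on it a grip block 40 x 26 x 30 mm; 52 mm high in all. Origin: centre of the underside; x lengthwise, y across (grip the block across its 26 mm), z up. Goes in a bay either way round, long side along the box's x
- relay_c: grey relay module (may be absent), 80 g, starts upright: lower body 54 x 36 x 22 mm (x, y, z), 60 mm long over the rounded snap beads low on its short ends; on it a grip block 40 x 26 x 30 mm; 52 mm high in all. Origin: centre of the underside; x lengthwise, y across (grip the block across its 26 mm), z up. Goes in a bay either way round, long side along the box's x
- press_block: aluminium hand press block that stands upright: round foot 50 mm across and 18 mm high, flat underneath (the pressing face), and above it a 24 x 24 mm square stem up to 102 mm, with a black 28 mm cap from 102 to 108 mm that fingers do not feel; about 300 g. Origin: centre of the underside of the foot; x and y square to the stem's faces, z up
- press_mat: thin black rubber mat 130 x 130 x 3 mm fixed to the bench, the press block's place. Origin: centre of its underside
- tin: open brass-coloured tin, 90 mm across, 50 mm high, a bystander; origin centre of underside
- tape: flat yellow tape roll, 100 mm across, 22 mm high, a bystander; origin centre of underside
- driver: screwdriver lying on the table, a bystander
- marker: marker pen lying on the table, 14 mm thick, 120 mm long, a bystander
Not all that is in view belongs to the job. Leave any orange or red look-alike of the relay_b alone.

How it is judged (in metres and radians):
On the way, in this order (a step that is already met when the one before it is completed fails the run):
1. The lid stands upright or leaning back and holds on its own, the fingers off it (value of joint lid above 1.4 rad and velocity of joint lid between -0.03 and 0.03 rad/s and contact force between the fingers and lid below 0.1 N), for 0.5 s.
2. Every relay module present sits fully home in a bay, the lid still up (z of each of relay_a, relay_b, relay_c in the frame of fusebox below 0.0145 m and angle between each of relay_a, relay_b, relay_c's own z axis and vertical below 0.07 rad and (horizontal distance between relay_a and bay0 below 0.008 m or horizontal distance between relay_a and bay1 below 0.008 m or horizontal distance between relay_a and bay2 below 0.008 m) and (horizontal distance between relay_b and bay0 below 0.008 m or horizontal distance between relay_b and bay1 below 0.008 m or horizontal distance between relay_b and bay2 below 0.008 m) and (horizontal distance between relay_c and bay0 below 0.008 m or horizontal distance between relay_c and bay1 below 0.008 m or horizontal distance between relay_c and bay2 below 0.008 m) and value of joint lid above 1.2 rad), for 0.2 s.
3. The press block stands on its mat, released, the lid still up (horizontal distance between press_block and press_mat below 0.04 m and angle between press_block's own z axis and vertical below 0.1 rad and height (world z) of press_block below 0.008 m and contact force between the fingers and press_block below 0.1 N and value of joint lid above 1.2 rad), for 0.2 s.
At the end, for the whole second after the job is handed in: Every relay module present is in a bay, upright, its underside less than 14.5 mm above the bench (home is 12 mm) and within 8 mm of the bay's centre; the press block stands upright on its mat, within 40 mm of the mat's centre; the lid is shut to less than 0.08 rad; nothing is held (z of each of relay_a, relay_b, relay_c in the frame of fusebox below 0.0145 m and angle between each of relay_a, relay_b, relay_c's own z axis and vertical below 0.07 rad and (horizontal distance between relay_a and bay0 below 0.008 m or horizontal distance between relay_a and bay1 below 0.008 m or horizontal distance between relay_a and bay2 below 0.008 m) and (horizontal distance between relay_b and bay0 below 0.008 m or horizontal distance between relay_b and bay1 below 0.008 m or horizontal distance between relay_b and bay2 below 0.008 m) and (horizontal distance between relay_c and bay0 below 0.008 m or horizontal distance between relay_c and bay1 below 0.008 m or horizontal distance between relay_c and bay2 below 0.008 m) and horizontal distance between press_block and press_mat below 0.04 m and angle between press_block's own z axis and vertical below 0.1 rad and height (world z) of press_block below 0.008 m and contact force between the fingers and press_block below 0.1 N and value of joint lid below 0.08 rad and contact force between the fingers and lid below 0.1 N and linear speed of press_block below 0.02 m/s); the robot touches nothing.
It fails at once if a relay module is pushed down past its latches by the fingers (contact force between the fingers and relay_a above 3 N and z of relay_a in the frame of fusebox between 0.0145 and 0.0175 m and (horizontal distance between relay_a and bay0 below 0.01 m or horizontal distance between relay_a and bay1 below 0.01 m or horizontal distance between relay_a and bay2 below 0.01 m)).
It fails at once if a relay module is pushed down past its latches by the fingers (contact force between the fingers and relay_b above 3 N and z of relay_b in the frame of fusebox between 0.0145 and 0.0175 m and (horizontal distance between relay_b and bay0 below 0.01 m or horizontal distance between relay_b and bay1 below 0.01 m or horizontal distance between relay_b and bay2 below 0.01 m)).
It fails at once if a relay module is pushed down past its latches by the fingers (contact force between the fingers and relay_c above 3 N and z of relay_c in the frame of fusebox between 0.0145 and 0.0175 m and (horizontal distance between relay_c and bay0 below 0.01 m or horizontal distance between relay_c and bay1 below 0.01 m or horizontal distance between relay_c and bay2 below 0.01 m)).
It fails at once if the lid presses on a relay module (contact force between lid and relay_a above 4 N or contact force between lid and relay_b above 4 N or contact force between lid and relay_c above 4 N).
It fails at once if a bystander is shifted by more than 40 mm (distance of any of tin, tape, driver, marker from where it was at the start of the episode above 0.04 m).
Of relay_a, relay_b, relay_c only 2 to 3 are there at a start; the rules pass over those that are not, and their reading is None.
At some moment in a run one of press_block may be knocked a few centimetres aside while the robot is not near it.
Once in a run the grip may slacken for a moment while it holds something.
It also fails if it takes over 210 s, if anything falls off the work surface, if the arm or the gripper's body presses on something with over 40 N, if the wrist force passes 120 N, or if a joint passes its speed limit or range.

## Working session

There is one attempt and no reset: what is moved stays moved. The work goes in short steps, Python scripts to look and compute and a tool call to move; the robot and the scene stay as the last step left them, time stands still between calls to the robot, and variables do not carry over. Pictures are saved under pics/ and viewed, at most 14 in all, crops included, and the job is handed in when it is done.

Besides the shell and the picture viewer there is one more tool, called after "Emit:" as name([rows], argument=value, ...), one row to a line, values as JSON. jog_arm: Moves the arm, as the interface text tells. Its arguments: {"type":"object","properties":{"motion":{"type":"array"},"grip":{"type":"number"}},"required":["motion"]}

```bash
mkdir -p pics
cat > h.py <<'E'
import numpy as np, cv2
from scipy.spatial.transform import Rotation as R
from workcell import manip, cams
def cap(n):
    c=cams.capture(n); c['R']=None
    a=np.array(c['attitude'],float)
    c['R']=a if a.shape==(3,3) else R.from_quat(a).as_matrix()
    c['o']=np.array(c['origin'],float); c['K']=np.array(c['K']); return c
def ray(c,u,v,fish=False):
    K=c['K']; x=(u-K[0,2])/K[0,0]; y=(v-K[1,2])/K[1,1]
    if fish:
        r=np.hypot(x,y); s=np.sin(r)/r if r>1e-9 else 1
        d=np.array([x*s,-y*s,-np.cos(r)])
    else: d=np.array([x,-y,-1.])
    return c['R']@d
def onplane(c,u,v,z,fish=False):
    d=ray(c,u,v,fish); return c['o']+d*(z-c['o'][2])/d[2]
def cloud(c):
    D=c['depth'];v,u=np.mgrid[:D.shape[0],:D.shape[1]];K=c['K']
    p=np.stack([(u-K[0,2])/K[0,0]*D,-(v-K[1,2])/K[1,1]*D,-D],-1)
    return p@c['R'].T+c['o']
E
python3 - <<'E'
from h import *
s=manip.sense(); print({k:np.round(v,3) for k,v in s.items()})
for n in ('top','side'):
    c=cap(n); cv2.imwrite(f'pics/{n}0.png',c['frame']); print(n,c['o'],c['attitude'],c['K'].tolist(),[k for k in c])
E
```

```text
{'time_s': np.float64(0.0), 'joints': array([ 1.167,  0.327, -0.194,  1.052, -0.   ,  1.437]), 'qvel': array([-0.001, -0.001, -0.   , -0.001, -0.001, -0.   ]), 'joint_torque': array([ 1.0000e-03, -4.4340e+01,  2.6244e+01,  1.5000e-02,  0.0000e+00,
       -0.0000e+00]), 'eef_pos': array([146.355, 529.567, 249.478]), 'tool_rot': array([ 0.134,  0.991, -0.001, -0.   ]), 'ft_force': array([-0.512,  0.183, -0.538]), 'ft_torque': array([-0.005, -0.018,  0.007]), 'grip_force': np.float64(0.0), 'grip_width': np.float64(1.0)}
top [ 421.8526563    10.97078168 1286.74331276] [ 0.03377419 -0.03621368 -0.69749065  0.71488088] [[438.8771111131604, 0.0, 246.75823375849572], [0.0, 438.8771111131604, 193.10621561354822], [0.0, 0.0, 1.0]] ['frame', 'depth', 'K', 'origin', 'attitude', 'R', 'o']
side [447.85290987 792.02497687 839.58528896] [-0.01938713  0.38417407  0.92217941 -0.04024373] [[372.71158741707524, 0.0, 257.65109504236796], [0.0, 372.71158741707524, 191.99093690172447], [0.0, 0.0, 1.0]] ['frame', 'depth', 'K', 'origin', 'attitude', 'R', 'o']
```

View pics/top0.png

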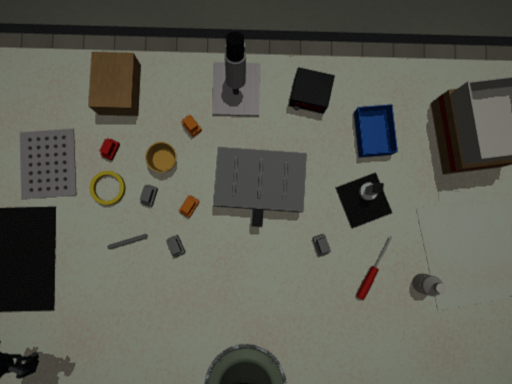

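View pics/side0.png

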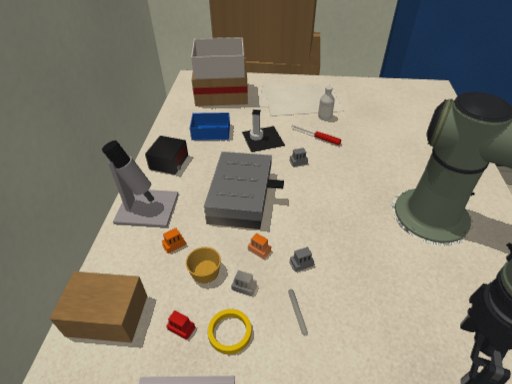

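The top view shows three grey relay modules at (149,195), (176,246) and (321,244). The look-alikes are orange at (192,125) and (188,206) and red at (110,149), to be left alone. The box lid is at (260,180) with its tab at (257,217), and the press block is at (370,190) on its mat.

Run:
```python
from h import *
c=cap('top'); P=cloud(c); f=c['frame']
Z=P[...,2]; print('bench z',np.median(Z[260:300,200:300]))
def rect(name,box,zlo,zhi):
    x0,y0,x1,y1=box
    m=np.zeros(Z.shape,bool); m[y0:y1,x0:x1]=True; m&=(Z>zlo)&(Z<zhi)
    q=P[m]; 
    if len(q)<4: print(name,'none');return
    r=cv2.minAreaRect(q[:,:2].astype(np.float32)); print(name,len(q),'med',np.round(np.median(q,0),1),'rect',np.round(r[0],1),np.round(r[1],1),round(r[2],1))
rel={'R1':(138,183,160,208),'R2':(165,233,188,258),'R3':(310,232,333,256)}
for n,b in rel.items(): rect(n,b,10,70); rect(n+' top',b,42,70)
rect('lid',(205,140,315,214),60,100); rect('tab',(248,211,268,230),40,100)
rect('press',(350,172,392,208),60,140); rect('foot',(350,172,392,208),10,25)
# mat by darkness
g=f.max(2); m=(g<30).astype(np.uint8); m[:, :335]=0;m[:,395:]=0;m[:170]=0;m[230:]=0
v,u=np.nonzero(m); w=np.array([onplane(c,a,b,3)[:2] for a,b in zip(u,v)],np.float32); print('mat',cv2.minAreaRect(w),len(w))
for n,b in {**rel,'press':(335,165,400,230)}.items():
    x0,y0,x1,y1=b
    cv2.imwrite(f'pics/c_{n}.png',cv2.resize(f[y0-5:y1+5,x0-5:x1+5],None,fx=8,fy=8,interpolation=cv2.INTER_CUBIC))
ims=[cv2.resize(f[b[1]-6:b[3]+6,b[0]-6:b[2]+6],(260,260),interpolation=cv2.INTER_CUBIC) for b in rel.values()]
cv2.imwrite('pics/rel.png',np.clip(np.hstack(ims)*1.7,0,255).astype(np.uint8))
```

```text
bench z 0.7583636010372174
R1 268 med [532.3 289.4  46.2] rect [534.6 294.4] [36.8 57.2] 74.8
R1 top 140 med [534.7 293.2  52.5] rect [534.4 294.4] [26.1 39.8] 75.6
R2 253 med [390.9 206.3  48.9] rect [390.7 210.6] [57.1 36.3] 27.1
R2 top 143 med [390.8 209.6  52.4] rect [390.  210.4] [40.2 26.3] 26.5
R3 254 med [ 403.8 -205.1   49. ] rect [ 403.2 -209.4] [57.8 36.6] 19.9
R3 top 143 med [ 403.6 -208.4   52.7] rect [ 403.1 -208.9] [40.  26.5] 19.6
lid 5353 med [580.  -26.2  77.3] rect [576.2 -26.3] [250.3 178.7] 87.4
tab 175 med [473.6 -21.6  74.6] rect [472.4 -21.4] [29.9 44.4] 87.1
press 156 med [ 561.  -339.8  111.2] rect [ 562.3 -344.4] [27.8 28.1] 85.4
foot 119 med [ 555.9 -332.    21.4] rect [ 560.8 -343. ] [76.6 98. ] 1.4
mat ((539.3533325195312, -337.867431640625), (124.40298461914062, 132.11444091796875), 22.14992332458496) 1565
```

View pics/rel.png

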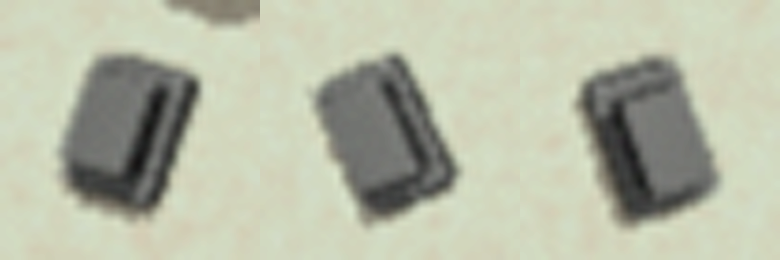

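All three crops show grey relays with a block off to one side only through perspective, so they are genuine. Next is the move over the lid tab.

```bash
cat >> h.py <<'E'
def plan(target,yawdeg):
    """yaw: world angle of tool -x (tool y = yaw+90). prints turn units then shift units (tool axes after turn)"""
    s=manip.sense(); p=np.array(s['eef_pos']); Rm=R.from_quat(s['tool_rot']).as_matrix()
    cur=np.degrees(np.arctan2(Rm[1,1],Rm[0,1]))-90
    d=(yawdeg-cur+90)%180-90
    y=np.radians(cur+d); bx=np.array([np.cos(y),np.sin(y)]); by=np.array([-bx[1],bx[0]])
    e=np.array(target)-p
    print('cur',np.round(p,1),'yaw',round(cur,2),'turn',round(-d/5,2),'shift',np.round([-(e[:2]@bx)/50,(e[:2]@by)/50,-e[2]/50],3),'t',round(s['time_s'],1),'j',np.round(s['joints'],2),'F',np.round(s['ft_force'],1))
E
python3 - <<'E'
from h import *
plan((467,-21,150),-2.7)
E
```

```text
cur [146.4 529.7 249.7] yaw -15.46 turn -2.55 shift [ -6.923 -10.701   1.994] t 0.1 j [ 1.17  0.33 -0.19  1.05  0.    1.44] F [-0.2 -0.   0.4]
```

Emit:
jog_arm([
  [[0, 0, 0, -0.85], [0, 0, 0, -0.85], [0, 0, 0, -0.85], [-0.4, -0.6, 0, 0], [-0.49, -0.76, 0.1, 0], [-0.49, -0.76, 0.1, 0], [-0.49, -0.76, 0.1, 0], [-0.49, -0.76, 0.1, 0], [-0.49, -0.76, 0.1, 0], [-0.49, -0.76, 0.2, 0], [-0.49, -0.76, 0.2, 0], [-0.49, -0.76, 0.2, 0], [-0.49, -0.76, 0.2, 0], [-0.49, -0.76, 0.2, 0], [-0.49, -0.76, 0.2, 0], [-0.49, -0.76, 0.2, 0], [-0.49, -0.76, 0.2, 0], [-0.15, -0.22, 0.1, 0], [0, 0, 0, 0]],
])

```text
time_s: 2.52
eef_pos: [466.5, -20.8, 139.7]
tool_rot: [0.024, 1.0, 0.0, -0.001]
ft_force: [-0.2, -0.2, 0.0]
grip_width: 1.001
grip_force: 0.0
```

Run:
```python
from h import *
plan((467,-21,66),-2.7)
c=cap('wrist'); cv2.imwrite('pics/w1.png',np.clip(c['frame']*1.5,0,255).astype(np.uint8)); print(c['o'],c['R'].round(3).tolist(),c['K'].tolist())
```

```text
cur [466.5 -20.8 139.7] yaw -2.79 turn -0.02 shift [-0.01  -0.003  1.475] t 2.5 j [-0.2   0.29 -0.56  0.72  0.   -0.15] F [-0.2 -0.2  0. ]
[401.23994777 -18.0367251  263.03348056] [[0.049, -0.964, -0.26], [0.999, 0.047, 0.012], [0.001, -0.26, 0.965]] [[297.3186396354542, 0.0, 256.2566656055868], [0.0, 297.3186396354542, 190.87448673099715], [0.0, 0.0, 1.0]]
```

View pics/w1.png

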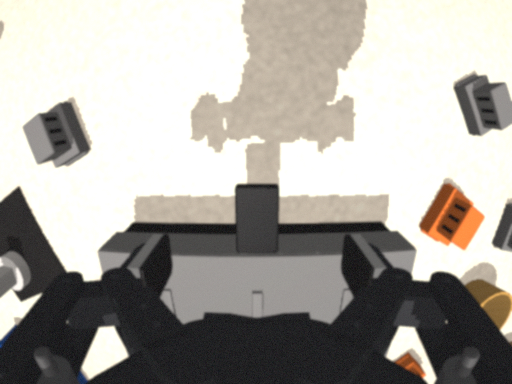

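The wrist view shows the tab centred between the fingers, from its end at about (257,185) to the lid edge at about row 250.

Run:
```python
from h import *
c=cap('wrist')
for u,v in [(238,186),(277,186),(237,250),(278,250)]: print(u,v,onplane(c,u,v,72,True).round(1))
```

```text
238 186 [448.4 -31.6  72. ]
277 186 [449.7  -5.8  72. ]
237 250 [495.5 -35.5  72. ]
278 250 [496.9  -6.2  72. ]
```

Emit:
jog_arm([
  [[0, 0, 0.4, 0], [0, 0, 0.4, 0], [0, 0, 0.4, 0], [0, 0, 0.27, 0], [0, 0, 0, 0]],
])

```text
time_s: 3.25
eef_pos: [466.0, -19.7, 66.3]
tool_rot: [0.023, 1.0, 0.0, -0.001]
ft_force: [-0.3, 0.3, -0.1]
grip_width: 0.997
grip_force: 0.0
```

Emit:
jog_arm([
  [[0, 0, 0, 0], [0, 0, 0, 0], [0, 0, 0, 0], [0, 0, 0, 0], [0, 0, 0, 0], [0, 0, 0, 0]],
], grip=0)

```text
time_s: 4.0
eef_pos: [467.2, -20.6, 66.9]
tool_rot: [0.024, 1.0, 0.0, 0.0]
ft_force: [0.2, 0.5, 0.8]
grip_width: 0.339
grip_force: 60.4
```

Emit:
jog_arm([
  [[-0.08, 0, -0.39, 0], [-0.12, 0, -0.38, 0], [-0.16, 0, -0.37, 0], [-0.19, 0, -0.35, 0], [-0.23, 0, -0.33, 0], [-0.26, 0, -0.31, 0], [-0.29, 0, -0.28, 0], [-0.31, 0, -0.25, 0]],
])

```text
time_s: 5.0
eef_pos: [546.7, -24.2, 197.6]
tool_rot: [0.024, 1.0, 0.0, -0.003]
ft_force: [2.0, -0.3, -14.4]
grip_width: 0.335
grip_force: 60.9
```

Emit:
jog_arm([
  [[-0.34, 0, -0.22, 0], [-0.36, 0, -0.18, 0], [-0.37, 0, -0.14, 0], [-0.38, 0, -0.11, 0], [-0.39, 0, -0.07, 0], [-0.4, 0, -0.03, 0], [-0.4, 0, 0.01, 0], [-0.4, 0, 0.05, 0], [-0.2, 0, 0.04, 0], [0, 0, 0, 0], [0, 0, 0, 0]],
])

```text
time_s: 6.38
eef_pos: [708.9, -31.6, 229.5]
tool_rot: [0.023, 1.0, 0.001, -0.003]
ft_force: [-2.0, 2.7, -15.6]
grip_width: 0.34
grip_force: 60.3
```

Emit:
jog_arm([
  [[0, 0, 0, 0], [0, 0, 0, 0], [0, 0, 0, 0], [0, 0, 0, 0], [0, 0, -0.4, 0], [0, 0, -0.8, 0], [0, 0, -0.4, 0], [0.8, 0, 0, 0], [0.8, 0, 0, 0], [0.8, 0, 0, 0], [0, 0, 0, 0]],
], grip=1)

```text
time_s: 7.75
eef_pos: [588.3, -26.2, 313.1]
tool_rot: [0.024, 1.0, -0.0, -0.0]
ft_force: [0.7, 0.4, 0.8]
grip_width: 0.999
grip_force: 0.0
```

Run:
```python
from h import *
c=cap('wrist'); cv2.imwrite('pics/w2.png',np.clip(c['frame']*1.5,0,255).astype(np.uint8))
c=cap('top'); cv2.imwrite('pics/t2.png',cv2.resize(np.clip(c['frame'][90:270,130:400]*2.,0,255).astype(np.uint8),None,fx=2.9,fy=2.9)); np.savez('t2.npz',**c)
plan((390.3,210.5,150),26.5)
```

```text
cur [591.4 -26.6 313.2] yaw -2.71 turn -5.84 shift [1.483 6.039 3.264] t 7.8 j [-0.17  0.37  0.04  1.23 -0.   -0.12] F [ 0.5  0.2 -0.3]
```

View pics/w2.png

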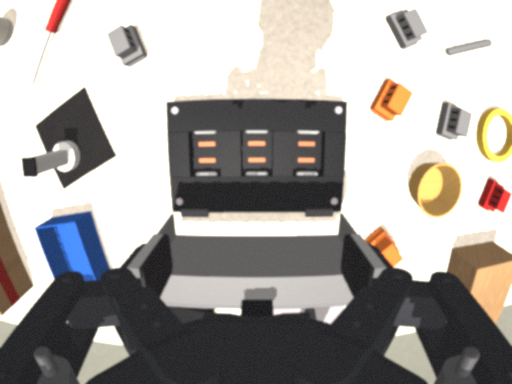

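View pics/t2.png

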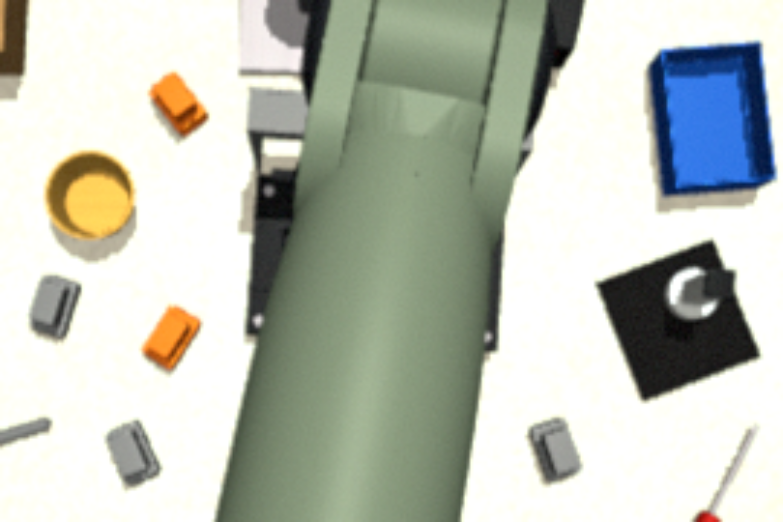

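The lid stands upright in the wrist view. The bays show as contact pairs about (206,152), (257,152) and (308,152), and the deck screws are at (174,110), (338,110), (179,201) and (334,201). I'll locate the bays from these, along with the mat and press block.

Run:
```python
from h import *
c=cap('wrist'); f=c['frame']; h=cv2.cvtColor(f,cv2.COLOR_BGR2HSV)
m=cv2.inRange(h,(3,90,50),(20,255,255)); m[:120]=0;m[185:]=0;m[:,:175]=0;m[:,340:]=0
n,l,s,ct=cv2.connectedComponentsWithStats(m)
for i in range(1,n):
    if s[i,4]>15: print('contact',ct[i].round(1),s[i,:5],[onplane(c,*ct[i],z,True)[:2].round(1).tolist() for z in (12,)])
g=f.min(2); m=(g>110).astype(np.uint8); m[:100]=0;m[210:]=0;m[:,:168]=0;m[:,345:]=0
n,l,s,ct=cv2.connectedComponentsWithStats(m)
for i in range(1,n):
    if 4<s[i,4]<120: print('white',ct[i].round(1),s[i,4],onplane(c,*ct[i],34,True)[:2].round(1),'dep z',cloud_z if False else '')
P=None
t=np.load('t2.npz',allow_pickle=True); C={k:t[k] for k in('frame','depth','K','R','o')}
g=C['frame'].max(2); m=(g<28).astype(np.uint8); m[:, :330]=0;m[:,400:]=0;m[:165]=0;m[235:]=0
k=max(cv2.findContours(m,0,1)[0],key=cv2.contourArea); w=np.array([onplane(C,*q[0],3)[:2] for q in k],np.float32)
print('mat',cv2.minAreaRect(w)); 
P=cloud(C); mm=np.zeros(g.shape,bool); mm[165:235,330:400]=True; q=P[mm&(P[...,2]>100)]
print('press top',cv2.minAreaRect(q[:,:2].astype(np.float32)))
```

```text
contact [256.7 140.1] [248 137  19   7 121] [[566.7, -25.2]]
contact [206.4 140.8] [198 138  19   7 117] [[563.6, -97.6]]
contact [306.6 140.5] [298 138  19   6 107] [[570.0, 46.6]]
contact [207.2 157.2] [198 154  19   7 116] [[587.6, -98.3]]
contact [256.7 156.6] [248 154  19   7 111] [[590.6, -26.3]]
contact [306.2 157. ] [297 154  19   7 123] [[594.2, 45.5]]
white [338.4 106.8] 47 [521.8  89. ] dep z 
white [174.5 107.1] 46 [ 511.6 -135.2] dep z 
white [256.7 128.4] 78 [548.7 -24.3] dep z 
white [204.8 129. ] 60 [545.3 -94.8] dep z 
white [308. 129.] 61 [551.9  45.3] dep z 
white [257.6 170.3] 44 [606.4 -25.8] dep z 
white [205.8 170.7] 39 [603.3 -97.9] dep z 
white [307.  170.5] 38 [609.6  42.9] dep z 
white [343.2 198.6] 61 [653.3  96.7] dep z 
white [334.1 198.1] 8 [651.9  82.9] dep z 
white [179.1 198.9] 8 [ 642.4 -141.1] dep z 
mat ((539.385498046875, -337.782470703125), (123.88936614990234, 129.8157958984375), 21.935871124267578)
press top ((502.2630615234375, -172.2471160888672), (32.97789764404297, 398.81195068359375), 18.968576431274414)
```

Emit:
jog_arm([
  [[0, 0, 0, -0.97], [0, 0, 0, -0.97], [0, 0, 0, -0.97], [0, 0, 0, -0.97], [0, 0, 0, -0.98], [0, 0, 0, -0.98], [0.18, 0.75, 0.4, 0], [0.18, 0.75, 0.4, 0], [0.18, 0.75, 0.4, 0], [0.18, 0.75, 0.4, 0], [0.18, 0.75, 0.4, 0], [0.18, 0.75, 0.4, 0], [0.18, 0.75, 0.4, 0], [0.22, 0.79, 0.46, 0], [0, 0, 0, 0], [0, 0, 0, 0]],
])

```text
time_s: 9.9
eef_pos: [391.5, 211.2, 149.6]
tool_rot: [-0.229, 0.973, -0.0, 0.001]
ft_force: [-0.2, 0.1, -0.2]
grip_width: 0.998
grip_force: 0.0
```

```bash
cat >> h.py <<'E'
def relay_look(target,yaw,name=None):
    """measure grip block top (z 44..60) near the expected spot by wrist depth/colour"""
    c=cap('wrist'); f=c['frame']; K=c['K']
    # fisheye cloud: depth along the optical axis
    D=c['depth']; v,u=np.mgrid[:D.shape[0],:D.shape[1]]; x=(u-K[0,2])/K[0,0]; y=(v-K[1,2])/K[1,1]
    r=np.hypot(x,y)+1e-9; t=np.tan(np.minimum(r,1.4))/r
    P=np.stack([x*t*D,-y*t*D,-D],-1)@c['R'].T+c['o']
    m=(D>0)&(np.hypot(P[...,0]-target[0],P[...,1]-target[1])<45)
    for lo,hi in ((target[2]-8,target[2]+8),):
        q=P[m&(P[...,2]>lo)&(P[...,2]<hi)]
        if len(q)>5: print('seen',len(q),'z',np.median(q[:,2]).round(1),cv2.minAreaRect(q[:,:2].astype(np.float32)))
        else: print('few',len(q))
    if name: cv2.imwrite(f'pics/{name}.png',f)
    return P
E
python3 - <<'E'
from h import *
relay_look((390.3,210.5,52),26.5,'w3')
plan((390.3,210.5,44),26.5)
E
```

```text
seen 1687 z 51.5 ((387.8730773925781, 210.745361328125), (39.7702751159668, 26.55002784729004), 26.442232131958008)
cur [391.8 211.  149.9] yaw 26.46 turn -0.01 shift [0.032 0.005 2.118] t 9.9 j [ 0.33  0.24 -0.6   0.73 -0.   -0.13] F [ 0.6 -0.5  0.6]
```

```bash
python3 -c "
from h import *
plan((388.3,210.6,44),26.5)"
```

```text
cur [391.8 211.  149.9] yaw 26.46 turn -0.01 shift [0.066 0.025 2.118] t 9.9 j [ 0.33  0.24 -0.6   0.73 -0.   -0.13] F [ 0.6 -0.5  0.6]
```

Emit:
jog_arm([
  [[0.066, 0.025, 0.45, 0], [0, 0, 0.6, 0], [0, 0, 0.6, 0], [0, 0, 0.4, 0], [0, 0, 0.07, 0], [0, 0, 0, 0]],
])

```text
time_s: 10.7
eef_pos: [387.6, 210.3, 43.8]
tool_rot: [-0.229, 0.974, 0.0, 0.001]
ft_force: [0.2, 1.0, -0.2]
grip_width: 0.998
grip_force: 0.0
```

Emit:
jog_arm([
  [[0, 0, 0, 0], [0, 0, 0, 0], [0, 0, 0, 0], [0, 0, 0, 0], [0, 0, 0, 0], [0, 0, 0, 0]],
], grip=0)

```text
time_s: 11.45
eef_pos: [386.8, 210.6, 43.8]
tool_rot: [-0.229, 0.973, 0.0, 0.001]
ft_force: [-0.5, -0.7, 6.4]
grip_width: 0.294
grip_force: 59.6
```

Emit:
jog_arm([
  [[0, 0, -0.3, 0], [0, 0, -0.7, 0], [0, 0, -0.7, 0], [0, 0, -0.5, 0], [0, 0, 0, 0]],
])

```text
time_s: 12.08
eef_pos: [387.5, 210.9, 154.7]
tool_rot: [-0.229, 0.973, 0.0, 0.002]
ft_force: [0.1, -0.7, -1.7]
grip_width: 0.291
grip_force: 58.9
```

```bash
python3 -c "
from h import *
plan((582.1,46.1,150),-2.6)"
```

```text
cur [387.5 210.9 154.7] yaw 26.5 turn 5.82 shift [-4.037 -3.117  0.094] t 12.1 j [ 0.33  0.22 -0.61  0.74  0.   -0.13] F [ 0.1 -0.7 -1.7]
```

Emit:
jog_arm([
  [[0, 0, 0, 0.97], [0, 0, 0, 0.97], [0, 0, 0, 0.97], [0, 0, 0, 0.97], [0, 0, 0, 0.97], [0, 0, 0, 0.97], [-0.4, -0.31, 0, 0], [-0.5, -0.39, 0, 0], [-0.5, -0.39, 0, 0], [-0.5, -0.39, 0, 0], [-0.5, -0.39, 0, 0], [-0.5, -0.39, 0, 0], [-0.5, -0.39, 0, 0], [-0.4, -0.31, 0.5, 0], [-0.24, -0.16, 0.2, 0], [0, 0, 0, 0], [0, 0, 0, 0]],
])

```text
time_s: 14.2
eef_pos: [580.3, 46.1, 118.3]
tool_rot: [0.022, 1.0, 0.0, -0.0]
ft_force: [-0.4, -0.8, -0.3]
grip_width: 0.298
grip_force: 59.0
```

```bash
python3 -c "
from h import *
plan((582.1,46.1,71),-2.6)
c=cap('wrist'); cv2.imwrite('pics/w4.png',np.clip(c['frame']*1.6,0,255).astype(np.uint8))
c=cap('side'); cv2.imwrite('pics/s4.png',cv2.resize(np.clip(c['frame'][60:260,130:330]*1.6,0,255).astype(np.uint8),None,fx=3,fy=3))"
```

```text
cur [580.3  46.1 118.3] yaw -2.57 turn 0.01 shift [-0.036  0.003  0.946] t 14.2 j [-0.05  0.5  -0.28  0.79  0.   -0.  ] F [-0.4 -0.8 -0.3]
```

View pics/w4.png

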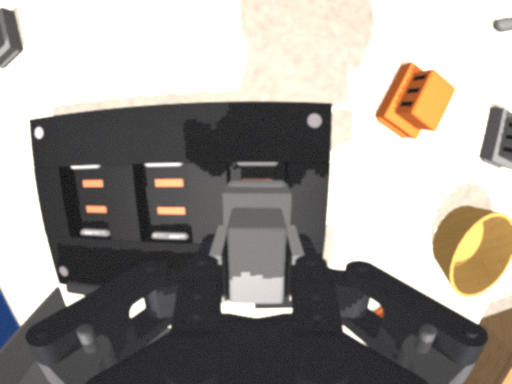

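The relay is held level, with its block's near edge at about row 209 and its body edge at about row 185. Bays 0 and 1 are visible at (93,196) and (170,197). I'll measure the relay against the bays in this view.

Run:
```python
from h import *
P=relay_look((580,46,126),-2.6)
c=cap('wrist'); f=c['frame']; h=cv2.cvtColor(f,cv2.COLOR_BGR2HSV)
m=cv2.inRange(h,(3,90,40),(20,255,255)); m[:165]=0;m[225:]=0;m[:,:60]=0;m[:,340:]=0
n,l,s,ct=cv2.connectedComponentsWithStats(m)
for i in range(1,n):
    if s[i,4]>15: print('contact',ct[i].round(1),s[i,4],onplane(c,*ct[i],12,True)[:2].round(1), 'depthz',P[int(ct[i][1]),int(ct[i][0])].round(1))
# lower body top of the held relay
u=257
for v in range(170,300,4): print(v,P[v,u].round(1).tolist(),end=' ')
print('left/right edges row 240:',[ (uu,P[250,uu].round(1).tolist()) for uu in range(220,300,6)])
```

```text
seen 5556 z 126.6 ((580.6473999023438, 44.38470458984375), (46.494258880615234, 44.85381317138672), 48.173919677734375)
contact [168.5 181.4] 290 [566.7 -25.5] depthz [566.  -25.7  12.6]
contact [257.1 177.6] 113 [567.   47.1] depthz [566.3  47.1  12. ]
contact [ 92.6 182. ] 193 [563.3 -98.7] depthz [562.1 -98.8  12.3]
contact [ 96.3 207.7] 192 [587.2 -99.6] depthz [586.2 -99.5  12.3]
contact [170.8 209. ] 260 [590.4 -26.5] depthz [589.  -26.7  13.1]
170 [560.8, 47.3, 11.3] 174 [563.9, 47.2, 12.0] 178 [567.1, 47.1, 12.0] 182 [553.7, 47.5, 81.7] 186 [555.3, 47.4, 84.4] 190 [556.0, 47.3, 90.4] 194 [556.5, 47.3, 96.3] 198 [558.2, 47.2, 97.5] 202 [560.3, 47.1, 97.9] 206 [562.7, 47.0, 96.8] 210 [562.6, 47.0, 103.6] 214 [562.4, 47.0, 109.9] 218 [562.6, 47.0, 114.8] 222 [562.6, 47.0, 119.9] 226 [562.9, 46.9, 123.9] 230 [563.4, 46.9, 127.2] 234 [565.1, 46.8, 127.4] 238 [567.4, 46.7, 126.4] 242 [569.2, 46.7, 126.6] 246 [570.8, 46.6, 127.1] 250 [573.0, 46.5, 126.6] 254 [575.0, 46.4, 126.6] 258 [577.2, 46.3, 126.1] 262 [578.9, 46.2, 126.7] 266 [580.9, 46.1, 126.7] 270 [583.3, 46.0, 126.2] 274 [585.1, 46.0, 126.7] 278 [587.6, 45.9, 126.1] 282 [589.3, 45.8, 126.8] 286 [591.6, 45.7, 126.7] 290 [593.7, 45.6, 127.0] 294 [596.3, 45.5, 126.6] 298 [598.4, 45.4, 126.9] left/right edges row 240: [(220, [569.6, 31.4, 132.3]), (226, [570.1, 33.7, 131.4]), (232, [572.4, 35.7, 127.1]), (238, [572.5, 38.3, 126.9]), (244, [572.4, 40.9, 127.4]), (250, [573.3, 43.4, 125.7]), (256, [573.1, 46.1, 126.3]), (262, [573.5, 48.6, 125.8]), (268, [573.0, 51.2, 127.0]), (274, [573.0, 53.8, 127.4]), (280, [573.5, 56.4, 126.6]), (286, [571.4, 58.6, 131.0]), (292, [570.9, 61.0, 132.4]), (298, [570.9, 63.5, 132.7])]
```

Emit:
jog_arm([
  [[0.015, 0.008, 0.3, 0], [0, 0, 0.3, 0], [0, 0, 0.2, 0], [0, 0, 0.1, 0], [0, 0, 0.04, 0], [0, 0, 0, 0], [0, 0, 0, 0]],
])

```text
time_s: 15.28
eef_pos: [580.6, 45.8, 71.7]
tool_rot: [0.023, 1.0, 0.0, 0.0]
ft_force: [-0.6, 0.7, -1.5]
grip_width: 0.291
grip_force: 59.0
```

Emit:
jog_arm([
  [[0, 0, 0.02, 0], [0, 0, 0.02, 0], [0, 0, 0, 0], [0, 0, 0, 0]],
])

```text
time_s: 15.78
eef_pos: [580.3, 45.9, 69.3]
tool_rot: [0.023, 1.0, 0.0, -0.0]
ft_force: [0.3, 0.4, -0.3]
grip_width: 0.295
grip_force: 59.0
```

Emit:
jog_arm([
  [[0, 0, 0.02, 0], [0, 0, 0, 0]],
])

```text
time_s: 16.02
eef_pos: [580.1, 45.9, 68.3]
tool_rot: [0.023, 1.0, 0.0, -0.0]
ft_force: [-0.6, 0.3, 1.1]
grip_width: 0.291
grip_force: 59.3
```

Emit:
jog_arm([
  [[0, 0, 0, 0], [0, 0, 0, 0], [0, 0, 0, 0], [0, 0, 0, 0], [0, 0, -0.3, 0], [0, 0, -0.7, 0], [0, 0, -0.7, 0], [0, 0, -0.3, 0], [0, 0, 0, 0]],
], grip=0.52)

```text
time_s: 17.15
eef_pos: [581.1, 45.8, 169.6]
tool_rot: [0.023, 1.0, -0.0, 0.001]
ft_force: [0.2, 0.2, -0.5]
grip_width: 0.519
grip_force: 0.0
```

Run:
```python
from h import *
plan((533.5,294.4,200),-14.5)
relay_look((582,46.5,76),-2.6)
```

```text
cur [581.1  45.8 169.6] yaw -2.61 turn 2.38 shift [ 2.167  4.575 -0.609] t 17.1 j [-0.05  0.45 -0.23  0.89 -0.   -0.  ] F [ 0.2  0.2 -0.5]
seen 1728 z 75.4 ((580.6146850585938, 46.04267120361328), (26.094158172607422, 39.71933364868164), 86.54408264160156)
```

Emit:
jog_arm([
  [[0, 0, 0, 0.8], [0, 0, 0, 0.8], [0, 0, 0, 0.78], [0.3, 0.65, 0, 0], [0.31, 0.65, 0.05, 0], [0.31, 0.65, 0.05, 0], [0.31, 0.65, 0.05, 0], [0.31, 0.65, 0.05, 0], [0.31, 0.65, 0.1, 0], [0.31, 0.67, 0.1, 0], [0, 0, 0, 0], [0, 0, 0, 0]],
], grip=1)

```text
time_s: 18.7
eef_pos: [532.2, 293.5, 146.9]
tool_rot: [0.126, 0.992, -0.001, -0.001]
ft_force: [0.1, -0.1, -0.2]
grip_width: 1.001
grip_force: 0.0
```

Run:
```python
from h import *
relay_look((533.5,294.4,52),-14.5)
plan((533.5,294.4,45),-14.5)
```

```text
seen 1716 z 51.5 ((532.6150512695312, 295.9144592285156), (26.249231338500977, 39.82027053833008), 74.88902282714844)
cur [532.6 293.1 147.4] yaw -14.55 turn -0.01 shift [-0.01   0.029  2.047] t 18.8 j [ 0.38  0.51 -0.18  0.88 -0.    0.64] F [-0.4 -0.4  0.4]
```

Emit:
jog_arm([
  [[0.008, 0.046, 0.45, 0.1], [0, 0, 0.6, 0], [0, 0, 0.6, 0], [0, 0, 0.35, 0], [0, 0, 0.05, 0], [0, 0, 0, 0]],
])

```text
time_s: 19.5
eef_pos: [533.8, 296.4, 46.5]
tool_rot: [0.131, 0.991, 0.0, 0.0]
ft_force: [0.2, 0.1, 0.2]
grip_width: 0.998
grip_force: 0.0
```

Emit:
jog_arm([
  [[0, 0, 0, 0], [0, 0, 0, 0], [0, 0, 0, 0], [0, 0, 0, 0], [0, 0, 0, 0], [0, 0, 0, 0]],
], grip=0)

```text
time_s: 20.25
eef_pos: [533.6, 296.6, 46.3]
tool_rot: [0.131, 0.991, 0.0, 0.0]
ft_force: [-0.3, -0.7, 6.0]
grip_width: 0.295
grip_force: 60.4
```

Emit:
jog_arm([
  [[0, 0, -0.3, 0], [0, 0, -0.7, 0], [0, 0, -0.8, 0], [0, 0, -0.5, 0], [0, 0, 0, 0]],
])

```text
time_s: 20.88
eef_pos: [534.5, 297.0, 163.4]
tool_rot: [0.131, 0.991, 0.001, 0.002]
ft_force: [0.2, -0.6, -1.4]
grip_width: 0.289
grip_force: 59.6
```

```bash
python3 -c "
from h import *
plan((578.5,-26.2,120),-2.6)"
```

```text
cur [534.5 297.  163.4] yaw -15.01 turn -2.48 shift [-1.172 -6.417  0.867] t 20.9 j [ 0.39  0.5  -0.15  0.91 -0.    0.65] F [ 0.2 -0.6 -1.4]
```

Emit:
jog_arm([
  [[0, 0, 0, -0.83], [0, 0, 0, -0.83], [0, 0, 0, -0.82], [-0.12, -0.64, 0, 0], [-0.13, -0.71, 0, 0], [-0.13, -0.71, 0, 0], [-0.13, -0.71, 0, 0], [-0.13, -0.71, 0, 0], [-0.13, -0.71, 0, 0], [-0.13, -0.71, 0, 0], [-0.13, -0.71, 0, 0], [-0.13, -0.71, 0.4, 0], [-0.01, -0.1, 0.47, 0], [0, 0, 0, 0], [0, 0, 0, 0]],
])

```text
time_s: 22.75
eef_pos: [576.7, -26.4, 117.2]
tool_rot: [0.023, 1.0, 0.0, -0.0]
ft_force: [0.3, -0.3, 0.2]
grip_width: 0.289
grip_force: 59.6
```

```bash
cat >> h.py <<'E'
def held_look():
    c=cap('wrist'); f=c['frame']; K=c['K']; D=c['depth']; v,u=np.mgrid[:D.shape[0],:D.shape[1]]; x=(u-K[0,2])/K[0,0]; y=(v-K[1,2])/K[1,1]
    r=np.hypot(x,y)+1e-9; t=np.tan(np.minimum(r,1.4))/r
    P=np.stack([x*t*D,-y*t*D,-D],-1)@c['R'].T+c['o']
    h=cv2.cvtColor(f,cv2.COLOR_BGR2HSV); m=cv2.inRange(h,(3,90,40),(20,255,255)); m[:165]=0;m[225:]=0
    n,l,s,ct=cv2.connectedComponentsWithStats(m)
    for i in range(1,n):
        q=onplane(c,*ct[i],12,True)
        if s[i,4]>15 and 550<q[0]<610 and -115<q[1]<60: print('contact',s[i,4],q[:2].round(1))
    Q=P[:,250:264]; zt=np.median(P[255:280,250:264,2]); Q=Q[180:260]
    w=(Q[...,2]<zt-8)&(Q[...,2]>zt-22); print('top z',zt.round(1),'block near face',np.median(Q[w],0).round(1))
    w=(Q[...,2]<zt-36)&(Q[...,2]>zt-46); print('body near face',np.median(Q[w],0).round(1))
    row=P[255,215:300]; w=abs(row[:,2]-zt)<2.2; print('block y span',row[w][0].round(1),row[w][-1].round(1))
    # lower body shoulders
    row=P[199,200:315]; w=abs(row[:,2]-(zt-30))<3; print('body y span',row[w][[0,-1]].round(1).tolist())
E
python3 - <<'E'
from h import *
held_look()
plan((578.5,-26.2,71),-2.6)
E
```

```text
contact 300 [563.2 -97.1]
contact 264 [587.2 -98.2]
top z 122.5 block near face [556.6 -25.9 108. ]
body near face [549.4 -25.6  80.4]
block y span [572.  -39.  122.9] [573.6 -14.2 121.9]
body y span [[555.2, -43.8, 91.3], [556.4, -8.2, 92.8]]
cur [577.2 -26.3 117.7] yaw -2.56 turn 0.01 shift [-0.026  0.004  0.935] t 22.8 j [-0.17  0.49 -0.3   0.78  0.   -0.13] F [-0.1  0.3  0.1]
```

Emit:
jog_arm([
  [[-0.04, 0.018, 0.3, 0], [0, 0, 0.3, 0], [0, 0, 0.15, 0], [0, 0, 0.1, 0], [0, 0, 0.03, 0], [0, 0, 0.02, 0], [0, 0, 0, 0]],
])

```text
time_s: 23.68
eef_pos: [579.2, -26.2, 72.5]
tool_rot: [0.023, 1.0, -0.0, 0.0]
ft_force: [0.5, 1.1, -1.4]
grip_width: 0.295
grip_force: 59.6
```

Emit:
jog_arm([
  [[0, 0, 0.02, 0], [0, 0, 0.01, 0], [0, 0, 0, 0]],
])

```text
time_s: 24.05
eef_pos: [579.0, -26.1, 70.9]
tool_rot: [0.023, 1.0, -0.0, -0.0]
ft_force: [-1.6, -0.2, -0.6]
grip_width: 0.292
grip_force: 59.7
```

Emit:
jog_arm([
  [[0, 0, 0, 0], [0, 0, 0, 0], [0, 0, 0, 0], [0, 0, 0, 0], [0, 0, -0.3, 0], [0, 0, -0.7, 0], [0, 0, -0.7, 0], [0, 0, -0.3, 0], [0, 0, 0, 0]],
], grip=0.52)

```text
time_s: 25.18
eef_pos: [579.8, -26.2, 172.0]
tool_rot: [0.023, 1.0, -0.0, 0.001]
ft_force: [0.3, 0.2, 0.2]
grip_width: 0.517
grip_force: 0.0
```

Run:
```python
from h import *
relay_look((579,-26,76),-2.6)
plan((402,-208.8,150),19.7)
```

```text
seen 1700 z 75.3 ((577.050537109375, -26.023845672607422), (26.23975944519043, 39.15828323364258), 87.01506042480469)
cur [579.  -26.1 170.7] yaw -2.61 turn -4.46 shift [ 4.564 -2.248  0.414] t 25.2 j [-0.17  0.44 -0.23  0.9  -0.   -0.13] F [ 0.3 -1.2 -0.8]
```

Two are seated proud. Now the third.

Emit:
jog_arm([
  [[0, 0, 0, -0.9], [0, 0, 0, -0.9], [0, 0, 0, -0.9], [0, 0, 0, -0.88], [0, 0, 0, -0.88], [0.5, -0.25, 0, 0], [0.6, -0.3, 0, 0], [0.6, -0.3, 0.05, 0], [0.6, -0.3, 0.1, 0], [0.6, -0.3, 0.1, 0], [0.6, -0.3, 0.1, 0], [0.6, -0.3, 0.06, 0], [0.46, -0.2, 0, 0], [0, 0, 0, 0], [0, 0, 0, 0]],
], grip=1)

```text
time_s: 27.1
eef_pos: [402.2, -208.3, 149.6]
tool_rot: [-0.171, 0.985, 0.001, -0.0]
ft_force: [0.5, 0.3, 0.2]
grip_width: 0.997
grip_force: 0.0
```

Run:
```python
from h import *
relay_look((402,-208.8,52),19.7)
plan((402,-208.8,46),19.7)
```

```text
seen 1675 z 51.5 ((401.4593811035156, -209.40805053710938), (39.84343338012695, 25.646318435668945), 20.36271858215332)
cur [ 402.5 -208.2  149.8] yaw 19.73 turn 0.01 shift [ 0.014 -0.007  2.076] t 27.1 j [-0.64  0.25 -0.58  0.74  0.   -0.99] F [0.3 0.5 0.5]
```

Emit:
jog_arm([
  [[0.022, -0.013, 0.45, -0.1], [0, 0, 0.6, 0], [0, 0, 0.6, 0], [0, 0, 0.37, 0], [0, 0, 0.06, 0], [0, 0, 0, 0]],
])

```text
time_s: 27.9
eef_pos: [401.9, -209.5, 46.5]
tool_rot: [-0.176, 0.984, 0.0, 0.0]
ft_force: [0.2, -0.4, -0.2]
grip_width: 1.002
grip_force: 0.0
```

Emit:
jog_arm([
  [[0, 0, 0, 0], [0, 0, 0, 0], [0, 0, 0, 0], [0, 0, 0, 0], [0, 0, 0, 0], [0, 0, 0, 0]],
], grip=0)

```text
time_s: 28.65
eef_pos: [401.8, -210.0, 46.8]
tool_rot: [-0.175, 0.985, -0.0, 0.0]
ft_force: [-0.2, 0.6, 5.4]
grip_width: 0.293
grip_force: 59.5
```

Emit:
jog_arm([
  [[0, 0, -0.3, 0], [0, 0, -0.7, 0], [0, 0, -0.8, 0], [0, 0, -0.5, 0], [0, 0, 0, 0]],
])

```text
time_s: 29.28
eef_pos: [402.5, -210.7, 162.8]
tool_rot: [-0.175, 0.985, -0.001, 0.001]
ft_force: [1.6, -0.3, -1.3]
grip_width: 0.29
grip_force: 59.1
```

```bash
python3 -c "
from h import *
plan((576.5,-98,120),-2.6)"
```

```text
cur [ 402.5 -210.7  162.8] yaw 20.19 turn 4.56 shift [-3.373  2.409  0.855] t 29.3 j [-0.64  0.23 -0.57  0.77 -0.   -1.  ] F [ 1.6 -0.3 -1.3]
```

Emit:
jog_arm([
  [[0, 0, 0, 0.91], [0, 0, 0, 0.91], [0, 0, 0, 0.91], [0, 0, 0, 0.91], [0, 0, 0, 0.92], [-0.5, 0.36, 0, 0], [-0.6, 0.43, 0, 0], [-0.6, 0.43, 0, 0], [-0.6, 0.43, 0, 0], [-0.6, 0.43, 0.2, 0], [-0.4, 0.28, 0.4, 0], [-0.07, 0.05, 0.25, 0], [0, 0, 0, 0], [0, 0, 0, 0]],
])

```text
time_s: 31.02
eef_pos: [574.5, -97.6, 118.8]
tool_rot: [0.023, 1.0, -0.0, -0.0]
ft_force: [0.1, -0.6, -1.3]
grip_width: 0.292
grip_force: 59.2
```

Run:
```python
from h import *
held_look()
plan((575.4,-98,71),-2.6)
```

```text
top z 123.6 block near face [555.1 -96.7 109. ]
body near face [547.9 -96.8  80.8]
block y span [ 569.4 -110.2  125.2] [570.7 -85.5 124.9]
body y span [[552.9, -114.4, 93.3], [554.4, -79.4, 94.0]]
cur [574.9 -97.8 119.2] yaw -2.67 turn -0.01 shift [-0.011 -0.004  0.964] t 31.1 j [-0.29  0.5  -0.28  0.79 -0.   -0.25] F [-0.2 -0.3 -0.8]
```

Emit:
jog_arm([
  [[-0.008, 0, 0.3, 0], [0, 0, 0.3, 0], [0, 0, 0.15, 0], [0, 0, 0.1, 0], [0, 0, 0.04, 0], [0, 0, 0.03, 0], [0, 0, 0, 0], [0, 0, 0, 0]],
])

```text
time_s: 32.08
eef_pos: [575.9, -97.2, 73.0]
tool_rot: [0.023, 1.0, -0.0, 0.0]
ft_force: [0.4, -0.3, -0.6]
grip_width: 0.296
grip_force: 59.1
```

Emit:
jog_arm([
  [[0, 0, 0.02, 0], [0, 0, 0, 0]],
])

```text
time_s: 32.33
eef_pos: [575.5, -97.1, 71.8]
tool_rot: [0.023, 1.0, -0.0, -0.0]
ft_force: [-0.3, 0.1, -0.2]
grip_width: 0.289
grip_force: 59.2
```

Emit:
jog_arm([
  [[0, 0, 0, 0], [0, 0, 0, 0], [0, 0, 0, 0], [0, 0, 0, 0], [0, 0, -0.3, 0], [0, 0, -0.7, 0], [0, 0, -0.8, 0], [0, 0, -0.8, 0], [0, 0, -0.4, 0], [0, 0, 0, 0]],
], grip=0.52)

```text
time_s: 33.58
eef_pos: [577.0, -97.5, 224.6]
tool_rot: [0.023, 1.0, -0.001, 0.002]
ft_force: [0.8, 0.6, 0.5]
grip_width: 0.523
grip_force: 0.0
```

Run:
```python
from h import *
for t in ((576,-98,76),(579,-26,76),(582,46,76)): relay_look(t,-2.6)
c=cap('top'); P=cloud(c); f=c['frame']
m=np.zeros(f.shape[:2],bool); m[165:235,330:400]=True
for lo,hi in ((95,120),(2,6)):
    q=P[m&(P[...,2]>lo)&(P[...,2]<hi)]; print(lo,len(q),np.median(q,0).round(1) if len(q) else '',cv2.minAreaRect(q[:,:2].astype(np.float32)) if len(q)>3 else '')
plan((540,-338,200),-2.6)
cv2.imwrite('pics/t5.png',cv2.resize(np.clip(f[140:250,310:420]*2.5,0,255).astype(np.uint8),None,fx=5,fy=5))
```

```text
seen 1125 z 75.3 ((574.3250122070312, -96.43680572509766), (25.983043670654297, 38.456275939941406), 86.85690307617188)
seen 1096 z 75.4 ((577.4090576171875, -26.532588958740234), (26.627906799316406, 39.76789474487305), 87.49998474121094)
seen 952 z 75.3 ((581.4375610351562, 44.708412170410156), (26.779760360717773, 40.863338470458984), 86.84078979492188)
95 113 [ 592.5 -317.4  112. ] ((592.7988891601562, -318.5861511230469), (27.911664962768555, 27.554603576660156), 88.61646270751953)
2 1779 [ 528.6 -350.6    3.7] ((540.5285034179688, -339.01409912109375), (202.27333068847656, 209.7660675048828), 89.4597396850586)
cur [574.9 -96.9 220.6] yaw -2.61 turn -0.0 shift [ 0.478 -4.849  0.413] t 33.8 j [-0.29  0.41 -0.15  1.02  0.   -0.25] F [-0.4  0.1  0.5]
```

View pics/t5.png

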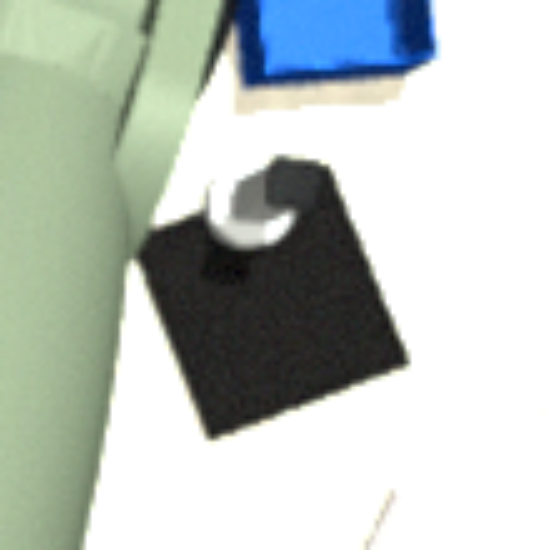

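The crop shows the press block has been knocked about 40 mm, from its earlier spot to the far-left corner of the mat with its cap at (300,180). It still stands upright, so I'll go above it and look closely.

```bash
python3 -c "
from h import *
plan((592,-318,190),-2.6)
c=cap('top'); print('mat',onplane(c,364.4,201.2,3))"
```

```text
cur [574.9 -96.9 220.6] yaw -2.61 turn -0.0 shift [-0.543 -4.402  0.613] t 33.8 j [-0.29  0.41 -0.15  1.02  0.   -0.25] F [-0.4  0.1  0.5]
mat [ 534.13145625 -337.99052706    3.        ]
```

Emit:
jog_arm([
  [[-0.07, -0.55, 0, 0], [-0.08, -0.63, 0, 0], [-0.08, -0.63, 0, 0], [-0.08, -0.63, 0, 0], [-0.08, -0.63, 0.1, 0], [-0.08, -0.63, 0.2, 0], [-0.07, -0.7, 0.3, 0], [0, 0, 0, 0], [0, 0, 0, 0]],
], grip=1)

```text
time_s: 34.95
eef_pos: [592.2, -317.5, 190.9]
tool_rot: [0.023, 1.0, 0.001, -0.001]
ft_force: [0.8, 0.3, 0.4]
grip_width: 0.997
grip_force: 0.0
```

Run:
```python
from h import *
P=relay_look((592,-318,108),0,'w6')
np.save('P6.npy',P)
plan((592,-318,190),-2.6)
f=cv2.imread('pics/w6.png'); cv2.imwrite('pics/w6b.png',np.clip(f*1.8,0,255).astype(np.uint8))
```

```text
seen 1437 z 110.5 ((591.54833984375, -318.53887939453125), (28.08738136291504, 28.419282913208008), 85.18168640136719)
cur [ 592.5 -317.2  191.5] yaw -2.57 turn 0.01 shift [ 0.009 -0.016  0.031] t 35.0 j [-0.6   0.59  0.08  1.06  0.   -0.56] F [0.8 0.  0.3]
```

View pics/w6b.png

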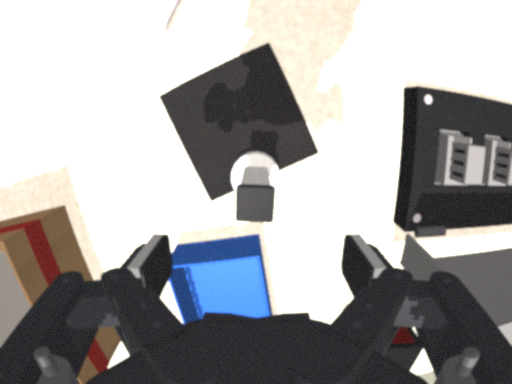

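The press block's cap is at (255,203) with its foot over the mat's edge at (254,170). The mat's corners are at (162,98), (268,44), (317,152) and (212,199).

Run:
```python
from h import *
c=cap('wrist')
q=np.array([onplane(c,*p,3,True)[:2] for p in((162,98),(268,44),(317,152),(212,199))]); print(q.round(1).tolist(),q.mean(0))
P=np.load('P6.npy'); m=(abs(P[...,2]-21)<3)&(np.hypot(P[...,0]-592,P[...,1]+318)<40); print('foot',P[m].mean(0) if m.any() else '')
plan((592,-318.5,75),-4.8)
```

```text
[[504.3, -414.0], [454.8, -298.9], [571.3, -251.3], [618.5, -367.3]] [ 537.2276252  -332.89680371]
foot [ 582.42665969 -318.07752982   20.58368265]
cur [ 592.8 -317.1  191.9] yaw -2.55 turn 0.45 shift [ 0.013 -0.029  2.338] t 35.0 j [-0.6   0.59  0.08  1.06  0.   -0.56] F [0.7 0.1 0.9]
```

Emit:
jog_arm([
  [[0.013, -0.029, 0.2, 0.45], [0, 0, 0.5, 0], [0, 0, 0.6, 0], [0, 0, 0.6, 0], [0, 0, 0.35, 0], [0, 0, 0.08, 0], [0, 0, 0, 0]],
])

```text
time_s: 35.92
eef_pos: [592.3, -319.7, 75.9]
tool_rot: [0.042, 0.999, -0.0, 0.0]
ft_force: [0.2, -0.2, 0.9]
grip_width: 0.999
grip_force: 0.0
```

Emit:
jog_arm([
  [[0, 0, 0, 0], [0, 0, 0, 0], [0, 0, 0, 0], [0, 0, 0, 0], [0, 0, 0, 0], [0, 0, 0, 0], [0, 0, 0, 0]],
], grip=0)

```text
time_s: 36.8
eef_pos: [592.1, -319.6, 75.7]
tool_rot: [0.042, 0.999, -0.0, 0.0]
ft_force: [-0.5, 1.9, 4.5]
grip_width: 0.274
grip_force: 61.0
```

Emit:
jog_arm([
  [[0, 0, -0.3, 0], [0, 0, -0.7, 0], [0, 0, -0.8, 0], [0, 0, -0.6, 0], [0, 0, 0, 0], [0, 0, 0, 0]],
])

```text
time_s: 37.55
eef_pos: [591.1, -319.1, 193.7]
tool_rot: [0.042, 0.999, 0.001, -0.001]
ft_force: [-1.5, 0.4, -4.4]
grip_width: 0.271
grip_force: 60.4
```

Run:
```python
from h import *
s=manip.sense(); z=s['eef_pos'][2]
plan((576,-97.5,200),-2.6)
relay_look((s['eef_pos'][0],s['eef_pos'][1],z+35),0)
```

```text
cur [ 591.1 -319.1  193.7] yaw -4.87 turn -0.45 shift [ 0.502  4.413 -0.127] t 37.5 j [-0.6   0.59  0.08  1.06 -0.   -0.52] F [-1.5  0.4 -4.4]
seen 9489 z 228.9 ((590.0199584960938, -318.9619445800781), (88.6852035522461, 28.150440216064453), 85.408203125)
```

Emit:
jog_arm([
  [[0, 0, 0, -0.45], [0.07, 0.5, 0, 0], [0.08, 0.7, 0, 0], [0.08, 0.7, 0, 0], [0.08, 0.7, 0, 0], [0.08, 0.7, 0, 0], [0.08, 0.7, 0.1, 0], [0.04, 0.4, 0.2, 0], [0, 0, 0.1, 0], [0, 0, 0, 0], [0, 0, 0, 0]],
])

```text
time_s: 38.98
eef_pos: [576.7, -99.8, 175.2]
tool_rot: [0.024, 1.0, -0.0, 0.0]
ft_force: [-0.8, -0.2, -4.0]
grip_width: 0.271
grip_force: 60.2
```

Run:
```python
from h import *
plan((575.7,-97.8,150),-2.6)
c=cap('wrist'); cv2.imwrite('pics/w7.png',np.clip(c['frame']*1.6,0,255).astype(np.uint8))
```

```text
cur [576.7 -99.8 175.2] yaw -2.69 turn -0.02 shift [0.022 0.039 0.504] t 39.0 j [-0.3   0.45 -0.21  0.91 -0.   -0.25] F [-0.8 -0.2 -4. ]
```

View pics/w7.png

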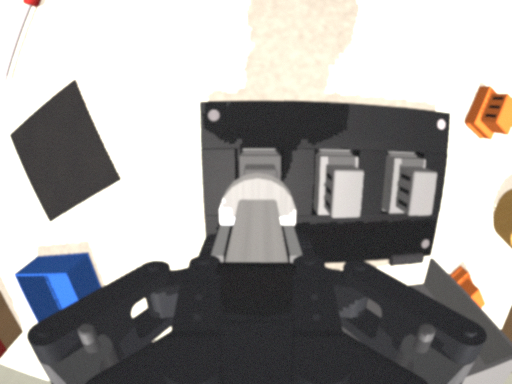

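The press block is upright in the grip over bay 0, with its foot at (257,205). Next I lower it onto the relay and press straight down.

Emit:
jog_arm([
  [[0.022, 0.039, 0, 0], [0, 0, 0.25, 0], [0, 0, 0.2, 0], [0, 0, 0.06, 0], [0, 0, 0, 0], [0, 0, 0, 0]],
])

```text
time_s: 39.78
eef_pos: [575.6, -96.6, 149.9]
tool_rot: [0.023, 1.0, -0.0, 0.0]
ft_force: [-0.1, 0.3, -3.7]
grip_width: 0.276
grip_force: 60.3
```

Emit:
jog_arm([
  [[0, 0, 0.04, 0], [0, 0, 0.04, 0], [0, 0, 0.04, 0], [0, 0, 0.04, 0], [0, 0, 0, 0]],
])

```text
time_s: 40.4
eef_pos: [575.4, -96.6, 141.6]
tool_rot: [0.023, 1.0, 0.0, 0.0]
ft_force: [-0.2, -0.4, -2.9]
grip_width: 0.273
grip_force: 60.3
```

Emit:
jog_arm([
  [[0, 0, 0.04, 0], [0, 0, 0.03, 0], [0, 0, 0.02, 0], [0, 0, 0, 0]],
])

```text
time_s: 40.9
eef_pos: [575.3, -96.5, 137.0]
tool_rot: [0.023, 1.0, 0.0, -0.0]
ft_force: [-0.2, -0.3, -3.1]
grip_width: 0.275
grip_force: 60.2
```

Emit:
jog_arm([
  [[0, 0, 0.02, 0], [0, 0, 0.02, 0], [0, 0, 0.02, 0], [0, 0, 0, 0]],
])

```text
time_s: 41.4
eef_pos: [575.7, -96.7, 136.6]
tool_rot: [0.023, 1.0, -0.0, 0.001]
ft_force: [-4.6, 1.8, 13.0]
grip_width: 0.276
grip_force: 62.4
```

Emit:
jog_arm([
  [[0, 0, -0.1, 0], [0, 0, -0.4, 0], [0, 0, -0.3, 0], [0, 0.4, 0, 0], [0, 0.6, 0, 0], [0, 0.42, 0, 0], [0, 0, 0, 0], [0, 0, 0, 0]],
])

```text
time_s: 42.4
eef_pos: [578.6, -25.6, 174.0]
tool_rot: [0.023, 1.0, -0.0, -0.0]
ft_force: [-0.5, 0.3, -2.8]
grip_width: 0.272
grip_force: 60.3
```

Run:
```python
from h import *
relay_look((576,-98,64),-2.6)
plan((579,-26,150),-2.6)
```

```text
seen 1419 z 63.5 ((575.2716064453125, -96.57965850830078), (26.379547119140625, 40.078060150146484), 87.30548095703125)
cur [578.7 -26.  174.1] yaw -2.63 turn -0.01 shift [-0.007 -0.     0.482] t 42.5 j [-0.17  0.44 -0.23  0.9  -0.   -0.13] F [ 0.2 -0.5 -2.3]
```

Bay 0 is home, with its top at 63.5 mm. Bay 1 next.

Emit:
jog_arm([
  [[0, 0, 0.25, 0], [0, 0, 0.2, 0], [0, 0, 0.05, 0], [0, 0, 0.04, 0], [0, 0, 0.04, 0], [0, 0, 0.04, 0], [0, 0, 0.04, 0], [0, 0, 0.04, 0], [0, 0, 0.04, 0], [0, 0, 0.02, 0], [0, 0, 0, 0], [0, 0, 0, 0]],
])

```text
time_s: 43.95
eef_pos: [578.5, -25.6, 136.6]
tool_rot: [0.023, 1.0, -0.0, -0.0]
ft_force: [-2.6, 0.8, 4.7]
grip_width: 0.273
grip_force: 61.0
```

Emit:
jog_arm([
  [[0, 0, 0.03, 0], [0, 0, 0, 0], [0, 0, -0.1, 0], [0, 0, -0.4, 0], [0, 0, -0.3, 0], [0, 0.4, 0, 0], [0, 0.6, 0, 0], [0, 0.44, 0, 0], [0, 0, 0, 0], [0, 0, 0, 0]],
])

```text
time_s: 45.2
eef_pos: [581.7, 46.5, 174.3]
tool_rot: [0.022, 1.0, -0.0, -0.0]
ft_force: [0.9, -0.9, -3.8]
grip_width: 0.272
grip_force: 60.3
```

Run:
```python
from h import *
relay_look((579,-26,64),-2.6)
plan((582.2,46,150),-2.6)
```

```text
seen 1424 z 63.5 ((578.3010864257812, -25.558448791503906), (25.93098258972168, 40.974491119384766), 87.17880249023438)
cur [581.8  46.1 174.4] yaw -2.62 turn -0.0 shift [-0.009 -0.001  0.488] t 45.2 j [-0.05  0.45 -0.21  0.91 -0.   -0.  ] F [-0.2 -0.5 -3. ]
```

Emit:
jog_arm([
  [[0, 0, 0.25, 0], [0, 0, 0.2, 0], [0, 0, 0.05, 0], [0, 0, 0.04, 0], [0, 0, 0.04, 0], [0, 0, 0.04, 0], [0, 0, 0.04, 0], [0, 0, 0.04, 0], [0, 0, 0.04, 0], [0, 0, 0.03, 0], [0, 0, 0.02, 0], [0, 0, 0, 0]],
])

```text
time_s: 46.75
eef_pos: [582.0, 46.3, 136.6]
tool_rot: [0.023, 1.0, -0.0, 0.0]
ft_force: [-4.7, 0.5, 8.8]
grip_width: 0.275
grip_force: 61.8
```

Emit:
jog_arm([
  [[0, 0, 0, 0], [0, 0, -0.1, 0], [0, 0, -0.4, 0], [0, 0, -0.5, 0], [0, -0.4, 0, 0], [0, -0.7, 0, 0], [0, -0.34, 0, 0], [0, 0, 0, 0], [0, 0, 0, 0]],
])

```text
time_s: 47.88
eef_pos: [578.4, -25.3, 184.8]
tool_rot: [0.023, 1.0, 0.0, -0.0]
ft_force: [0.8, 0.1, -3.0]
grip_width: 0.272
grip_force: 60.1
```

Run:
```python
from h import *
for t in((582,46,64),(579,-26,64),(576,-98,64)): relay_look(t,-2.6)
plan((538,-336,150),-2.6)
```

```text
seen 1288 z 63.6 ((580.8592529296875, 46.12781524658203), (26.187044143676758, 39.479034423828125), 88.4481430053711)
seen 267 z 63.3 ((561.8106079101562, -24.666257858276367), (25.59241485595703, 8.470223426818848), 88.58824157714844)
seen 1342 z 63.5 ((575.2960205078125, -96.69821166992188), (26.554500579833984, 40.31576919555664), 86.97979736328125)
cur [578.6 -24.9 185.1] yaw -2.54 turn 0.01 shift [ 0.529 -6.253  0.703] t 48.0 j [-0.17  0.43 -0.21  0.93  0.   -0.13] F [ 0.7 -0.8 -2.4]
```

Emit:
jog_arm([
  [[0.05, -0.5, 0, 0], [0.06, -0.7, 0, 0], [0.06, -0.7, 0, 0], [0.06, -0.7, 0, 0], [0.06, -0.7, 0, 0], [0.06, -0.7, 0, 0], [0.06, -0.7, 0.1, 0], [0.06, -0.7, 0.2, 0], [0.05, -0.7, 0.3, 0], [0, -0.15, 0.3, 0], [0, 0, 0.5, 0], [0, 0, 0.4, 0], [0, 0, 0.2, 0], [0, 0, 0, 0], [0, 0, 0, 0]],
])

```text
time_s: 49.9
eef_pos: [539.2, -336.7, 86.2]
tool_rot: [0.022, 1.0, -0.0, 0.001]
ft_force: [0.1, 0.3, -3.2]
grip_width: 0.27
grip_force: 60.2
```

Emit:
jog_arm([
  [[0, 0, 0.1, 0], [0, 0, 0.06, 0], [0, 0, 0.03, 0], [0, 0, 0.02, 0], [0, 0, 0, 0], [0, 0, 0, 0]],
])

```text
time_s: 50.65
eef_pos: [538.4, -336.6, 75.7]
tool_rot: [0.023, 1.0, -0.0, 0.0]
ft_force: [-2.3, 3.5, 5.0]
grip_width: 0.274
grip_force: 61.2
```

Emit:
jog_arm([
  [[0, 0, 0, 0], [0, 0, 0, 0], [0, 0, 0, 0], [0, 0, 0, 0], [0, 0, -0.3, 0], [0, 0, -0.7, 0], [0, 0, -0.9, 0], [0, 0, -0.9, 0], [0, 0, -0.4, 0], [0, 0, 0, 0], [0, 0, 0, 0]],
], grip=1)

```text
time_s: 52.02
eef_pos: [538.0, -336.4, 234.1]
tool_rot: [0.023, 1.0, 0.0, -0.0]
ft_force: [-0.3, 0.1, -0.7]
grip_width: 0.999
grip_force: 0.0
```

Run:
```python
from h import *
relay_look((538,-336,110),0)
c=cap('wrist'); cv2.imwrite('pics/w8.png',np.clip(c['frame']*1.7,0,255).astype(np.uint8))
# tab: lid up, from the side camera
s=cap('side'); P=cloud(s); m=(P[...,2]>205)&(P[...,0]>640)&(P[...,0]<760)&(abs(P[...,1]+30)<40); print('tab pts',m.sum(),P[m].min(0).round(1),P[m].max(0).round(1),np.median(P[m],0).round(1))
cv2.imwrite('pics/s8.png',cv2.resize(np.clip(s['frame'][60:260,170:370]*1.6,0,255).astype(np.uint8),None,fx=2.9,fy=2.9))
plan((638,-29,300),-2.6)
```

```text
seen 1015 z 110.4 ((537.915771484375, -336.3663330078125), (27.05712890625, 28.126462936401367), 87.58917236328125)
tab pts 119 [665.2 -68.5 205.1] [702.5   6.6 253.1] [694.1 -23.3 231.8]
cur [ 537.8 -336.2  233.3] yaw -2.61 turn -0.0 shift [-1.723  6.228 -1.333] t 52.2 j [-0.67  0.5   0.02  1.1   0.   -0.63] F [ 0.5  0.  -0.2]
```

View pics/w8.png

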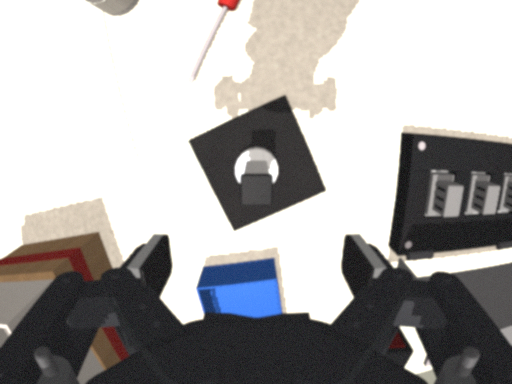

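View pics/s8.png

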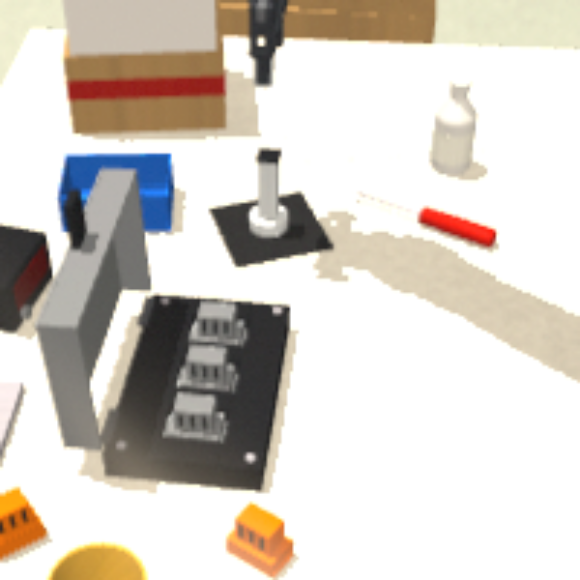

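The press block stands upright on the mat, with its foot at (257,168). All three relays are flush and the lid stands upright with its tab at (75,220) in the crop. Now I regrip the tab where it was left.

Emit:
jog_arm([
  [[0, 0, -0.6, 0], [0, 0, -0.7, 0], [-0.2, 0.4, -0.2, 0], [-0.35, 0.7, -0.1, 0], [-0.35, 0.7, 0, 0], [-0.35, 0.7, 0, 0], [-0.35, 0.7, 0, 0], [-0.35, 0.7, 0, 0], [-0.35, 0.7, 0, 0], [-0.35, 0.7, 0, 0], [-0.35, 0.7, 0, 0], [-0.14, 0.24, 0, 0], [0, 0, 0, 0], [0, 0, 0, 0]],
])

```text
time_s: 53.92
eef_pos: [709.0, -33.0, 314.3]
tool_rot: [0.023, 1.0, -0.0, -0.001]
ft_force: [0.2, -0.4, -0.5]
grip_width: 1.005
grip_force: 0.0
```

Run:
```python
from h import *
P=relay_look((705,-31,250),0,'w9')
plan((709,-31.6,230),-2.6)
```

```text
seen 740 z 249.3 ((699.0481567382812, -31.011781692504883), (29.60222625732422, 9.894248962402344), 87.311767578125)
cur [709.  -33.3 314.6] yaw -2.69 turn -0.02 shift [0.002 0.034 1.693] t 54.0 j [-0.15  0.63  0.45  1.39 -0.   -0.1 ] F [ 0.2  0.1 -0.2]
```

Emit:
jog_arm([
  [[0.2, 0.035, 0.2, 0], [0, 0, 0.5, 0], [0, 0, 0.5, 0], [0, 0, 0.35, 0], [0, 0, 0.08, 0], [0, 0, 0, 0], [0, 0, 0, 0]],
])

```text
time_s: 54.85
eef_pos: [700.1, -30.4, 234.5]
tool_rot: [0.023, 1.0, -0.0, 0.001]
ft_force: [-0.6, -0.5, 0.2]
grip_width: 1.001
grip_force: 0.0
```

Emit:
jog_arm([
  [[0, 0, 0, 0], [0, 0, 0, 0], [0, 0, 0, 0], [0, 0, 0, 0], [0, 0, 0, 0], [0, 0, 0, 0]],
], grip=0)

```text
time_s: 55.6
eef_pos: [699.8, -31.0, 233.8]
tool_rot: [0.023, 1.0, -0.001, 0.0]
ft_force: [0.6, -5.6, 2.7]
grip_width: 0.343
grip_force: 60.9
```

Emit:
jog_arm([
  [[0.36, 0, -0.04, 0], [0.4, 0, -0.01, 0], [0.4, 0, 0.03, 0], [0.39, 0, 0.07, 0], [0.39, 0, 0.11, 0], [0.37, 0, 0.15, 0], [0.36, 0, 0.18, 0], [0.34, 0, 0.22, 0], [0.31, 0, 0.25, 0], [0, 0, 0, 0]],
])

```text
time_s: 56.85
eef_pos: [532.3, -23.4, 185.9]
tool_rot: [0.023, 1.0, -0.001, -0.0]
ft_force: [-6.5, -6.8, 7.5]
grip_width: 0.343
grip_force: 67.0
```

Emit:
jog_arm([
  [[0.29, 0, 0.28, 0], [0.26, 0, 0.31, 0], [0.23, 0, 0.33, 0], [0.19, 0, 0.35, 0], [0.16, 0, 0.37, 0], [0.12, 0, 0.38, 0], [0.07, 0, 0.3, 0], [0, 0, 0, 0], [0, 0, 0, 0]],
])

```text
time_s: 57.98
eef_pos: [468.0, -20.5, 69.1]
tool_rot: [0.023, 1.0, -0.001, 0.0]
ft_force: [-1.2, -7.2, -1.1]
grip_width: 0.343
grip_force: 60.1
```

Emit:
jog_arm([
  [[0, 0, 0.04, 0], [0, 0, 0.04, 0], [0, 0, 0.03, 0], [0, 0, 0, 0], [0, 0, 0, 0]],
])

```text
time_s: 58.6
eef_pos: [467.1, -20.5, 63.8]
tool_rot: [0.023, 1.0, -0.002, -0.001]
ft_force: [-3.4, -6.6, 2.0]
grip_width: 0.339
grip_force: 60.6
```

Emit:
jog_arm([
  [[0, 0, 0.03, 0], [0, 0, 0.02, 0], [0, 0, 0, 0]],
])

```text
time_s: 58.98
eef_pos: [466.8, -20.4, 61.3]
tool_rot: [0.023, 1.0, -0.002, -0.001]
ft_force: [-4.5, -6.7, 2.6]
grip_width: 0.342
grip_force: 60.7
```

Emit:
jog_arm([
  [[0, 0, 0, 0], [0, 0, 0, 0], [0, 0, 0, 0], [0, 0, 0, 0], [0, 0, -0.3, 0], [0, 0, -0.6, 0], [0, 0, -0.7, 0], [0, 0, 0, 0], [0, 0, 0, 0]],
], grip=1)

```text
time_s: 60.1
eef_pos: [467.5, -19.2, 140.8]
tool_rot: [0.023, 1.0, 0.0, -0.0]
ft_force: [1.4, 0.2, 0.1]
grip_width: 1.003
grip_force: 0.0
```

Run:
```python
from h import *
P=relay_look((474,-21,72),0,'w10')
m=(np.abs(P[...,0]-470)<18)&(np.abs(P[...,1]+20)<10)&(P[...,2]>40); print('tab top z',np.median(P[m][:,2]))
for x in (510,530,550):
    m=(np.abs(P[...,0]-x)<6)&(np.abs(P[...,1]+22)<40)&(P[...,2]>40); print(x,m.sum(),np.median(P[m][:,2]) if m.any() else '')
s=cap('side'); Q=cloud(s)
for x in (470,520,560,600,640):
    m=(np.abs(Q[...,0]-x)<6)&(np.abs(Q[...,1]+22)<(10 if x==470 else 60))&(Q[...,2]>55)&(Q[...,2]<110); print('side',x,m.sum(),np.median(Q[m][:,2]) if m.any() else '')
plan((467,-20,66),-2.6)
```

```text
seen 5395 z 73.2 ((486.11529541015625, -15.478790283203125), (67.96405029296875, 73.52426147460938), 62.52920913696289)
tab top z 206.89061921661022
510 1542 76.4293208025913
530 1375 76.26749064830159
550 934 76.09826735800688
side 470 19 75.0766639487316
side 520 110 78.72764561459542
side 560 107 78.45840105675188
side 600 105 78.3508839084235
side 640 103 77.38045546488718
cur [466.9 -19.2 140.2] yaw -2.61 turn -0.0 shift [-0.002 -0.016  1.484] t 60.2 j [-0.2   0.29 -0.56  0.72  0.   -0.15] F [-0.3  0.1 -0. ]
```

Emit:
jog_arm([
  [[0, 0, -0.8, 0], [0.5, 0.5, -0.8, 0], [0.5, 0.8, -0.4, 0], [0.3, 0.8, 0, 0], [0, 0.9, 0, 0], [0, 0.9, 0, 0], [0, 0.9, 0, 0], [0, 0.9, 0, 0], [0, 0, 0, 0], [0, 0, 0, 0]],
])

```text
time_s: 61.45
eef_pos: [415.2, 267.8, 240.2]
tool_rot: [0.023, 1.0, -0.001, -0.001]
ft_force: [0.2, -1.2, 0.8]
grip_width: 0.995
grip_force: 0.0
```

Run:
```python
from h import *
c=cap('top'); P=cloud(c); f=c['frame']
m=(abs(P[...,0]-585)<60)&(abs(P[...,1]+26)<105)&(abs(P[...,2]-77)<8)
q=P[m]; A=np.c_[q[:,:2]-q[:,:2].mean(0),np.ones(len(q))]; print('lid plane',len(q),np.linalg.lstsq(A,q[:,2],rcond=None)[0])
m=(abs(P[...,0]-560)>0)&(abs(P[...,0]-400)<60)&(abs(P[...,1]+26)<105)&(P[...,2]<15); q=P[m]; A=np.c_[q[:,:2]-q[:,:2].mean(0),np.ones(len(q))]; print('bench plane',len(q),np.linalg.lstsq(A,q[:,2],rcond=None)[0])
m=(abs(P[...,0]-468)<14)&(abs(P[...,1]+21)<12); print('tab z',np.median(P[m][:,2]))
m=np.zeros(f.shape[:2],bool); m[165:235,330:400]=True; q=P[m&(P[...,2]>95)]; print('press',cv2.minAreaRect(q[:,:2].astype(np.float32)))
cv2.imwrite('pics/tend.png',np.clip(f*1.7,0,255).astype(np.uint8)); print(manip.sense()['ft_force'])
```

```text
lid plane 3211 [-7.85779056e-03  4.09697404e-04  7.73305411e+01]
bench plane 2956 [2.34019040e-03 3.71547651e-04 7.94348583e-01]
tab z 74.68380063537609
press ((490.6038513183594, -167.8984375), (32.17055892944336, 381.90142822265625), 16.209936141967773)
[-0.42957188 -0.48672475  0.10920051]
```

View pics/tend.png

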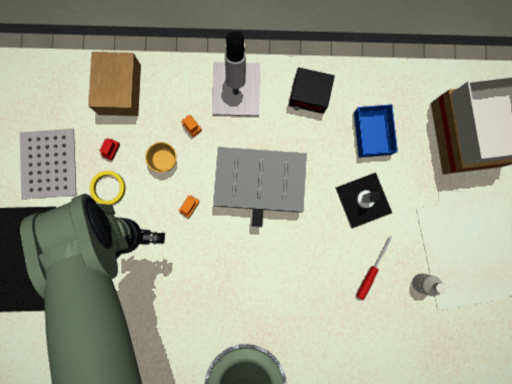

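The lid is shut (tilt about 0.01 rad), the press block is upright on its mat at (366,200), the bystanders haven't moved, and the arm is clear.

```bash
python3 -c "
from workcell import manip
print(manip.job_done())"
```

```text
the job is handed in; nothing more can be done
None
```

The job is handed in, with no verdict returned: my last measurements showed all three relays pressed home with the press block, the block back on its mat, the lid shut to about 0.01 rad, and the tin, tape, screwdriver and pen left alone.

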